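Start the roll press from its control box

ROBOT

A 6-joint arm with a two-finger parallel gripper is mounted at the origin on the work surface. World frame = base frame: x ahead of the robot, y to its left, z up, the work surface at z = 0. Lengths are in m, angles in rad, forces in N, time in s.
With the tool pointing down it reaches from about 0.2 to 0.875 m from the base axis. Payload 3.4 kg.
Tool frame: the origin (TCP) lies between the finger pads; the fingertips stand 8 mm ahead of it and the grasp point (between the pads) lies 11 mm behind it (arm.tip_extent is the distance from the TCP to the fingertips, in m); z points along the fingers, y is the line along which they close (so a half turn about z gives the same grasp; the last joint's range is limited). The gripper opens to 94 mm and grips with 3 to 60 N. Pads are 16 mm wide; open, the fingers measure 119 mm over their backs; the gripper's body (75 mm by 177 mm) begins 78 mm behind the grasp point.
Start: joints at [1.027, 0.276, 1.505, -0, 1.361, -0.121], TCP at [0.236, 0.524, 0.176] pointing down, gripper open.
Joint ranges: [-2.89, 2.89], [-0.75, 2.08], [0.22, 2.7], [-1.18, 4.32], [0.11, 2.71], [-2.7, 2.7]. Speed limits (rad/s): [2.57, 2.57, 3.14, 3.14, 3.14, 3.14].

INTERFACE

Orientations are given as a unit quaternion [x, y, z, w].
In Python, from cell import arm gives the robot as it stands.
- The arm moves only by the shell command python3 -m creep 'ROWS' [OPENING] [FORCE]. ROWS is JSON, one flat list of numbers, 4 for each row, row after row: the shift along the tool's x, y, z in mm, then the turn about the tool's z in rad. A call has exactly 5 rows; each row shifts and turns the commanded pose from where the row before left it, along the tool's axes as they then stand; what a row does not reach is not made up. A row lasts 1/10 s, in which the tool goes at most 50 mm and 8.59 degrees, less where a joint would pass 70% of its speed; a pose out of reach is approached as far as the arm can. A call with a gripper value outside its range is refused whole. OPENING is the closure, from 0 (fully open) to 1 (shut), set as the call begins (- or left out, the last holds). The fingers move at their own pace and stop on an object; FORCE is the grip in N (left out, the last holds). Time passes only in rows, so rows that do not move let the fingers close, or fill a call up. It gives the time, the measured TCP pose, the force, the opening and the grip force at its end, in the units of the state.
- arm.read_state(): the state, without advancing time (a new reading comes with each control period).
- arm.snapshot(name): name is "side" or "top"; returns a dict with "img" (400x640x3 uint8, blue, green, red), "intrinsics" (3x3 intrinsics, pixels), "origin" and "orientation" of the camera in the world. Camera axes: x right, y up, looking along -z (the intrinsics and any distortion apply to the point x, -y, -z); pixel columns grow to the right and rows downward; lengths in m; the calibration is good to about 2 mm. A picture is of the moment at which its call begins. There is no depth.
- arm.hand_in(): hands the job in; it is judged then, once.
The state is a dict: "time": time; "q": joint angles; "joint_vel": joint speeds; "tau": joint torques, N m; "eef_pos": TCP position; "tcp_rot": TCP orientation; "ft_force": force on the tool from outside, world axes, zero at the start; "wrist_torque": the same for the moment, N m; "width": opening from 0.0 (shut) to 1.0 (fully open); "gripper_force": force on a finger pad.
Only numpy, scipy, OpenCV 4.12 (cv2) and the standard library are available. Lean on these libraries where they do the work, as an engineer would, in place of code of your own. Each camera call takes 0.05 s, during which the arm holds its last target. There are 200 camera calls.

TASK

Start the lab's roll press at its green control box, pushing with the tips of the closed fingers: press the raised end of the wide rocker fully down, then the raised end of the narrow rocker fully down, and then push the large round button fully in and keep it in, finishing while still holding it down, for the rolls run only while it is held. Press them in that order, never press the small round button, and leave the jar, the steel die and the screwdriver where they are.

Things in the scene. Friction and masses are not known exactly. Their poses are not given: they have to be found in the camera images.
- console: green control box fixed to the bench, 200 mm (its x) by 330 mm (its y) by 65 mm high, yawed up to 0.35 rad; origin at the centre of its underside; x points away from the robot, y to the left, z up. Its four controls stand in one row along its y, 74 mm apart, about 32 mm nearer the robot than its centre line, in an order that changes
- wide_rocker (a joint): tilt of the wide rocker, a switch with a grey plastic cap 50 mm long and 40 mm wide in a black frame. 0 = off, its half on the far side of the box (box +x) standing up; 0.4 rad = fully on, that half pressed down level. About 4 N on the middle of the raised half moves it; it stays wherever it is left
- wide_rocker_pad (a point): centre of the top face of the raised half of the wide rocker (face 25 mm long, 40 mm wide), 16 mm from its pivot on the side away from the robot (box +x). About 83 mm above the bench while off and 77 mm when fully on (lid of box 65, black frame 73). The point moves and tilts with the cap
- narrow_rocker (a joint): tilt of the narrow rocker, a switch with a grey plastic cap 50 mm long and 20 mm wide in a black frame. 0 = off, its half on the far side of the box (box +x) standing up; 0.4 rad = fully on, that half pressed down level. About 4 N on the middle of the raised half moves it; it stays wherever it is left
- narrow_rocker_pad (a point): centre of the top face of the raised half of the narrow rocker (face 25 mm long, 20 mm wide), 16 mm from its pivot on the side away from the robot (box +x). About 83 mm above the bench while off and 77 mm when fully on (lid of box 65, black frame 73). The point moves and tilts with the cap
- large_button (a joint): travel of the large round button (grey, 40 mm across, in a black collar 56 mm across): 0 = out, 0.006 m = fully in; straight down, 5 N holds it fully in, springs back when released
- large_button_top (a point): centre of the top face of the large round button, 18 mm above the lid of the box when out, 12 mm when fully in (its collar also stands 12 mm high); moves with it
- small_button (a joint): travel of the small round button (grey, 22 mm across, in a black collar 38 mm across): 0 = out, 0.006 m = fully in, springs back; it must not be pressed
- small_button_top (a point): centre of the top face of the small round button, 18 mm above the lid of the box when out
- jar_mid (a point): middle of a small closed glass jar, 42 mm across and 45 mm high, standing loose on the far part of the box's lid
- die_mid (a point): middle of a loose steel coin-cell die, 52 mm across and 55 mm high, standing on the bench left of the box (box +y)
- driver_mid (a point): middle (axis, 13 mm up) of a loose screwdriver 200 mm long with a handle 26 mm thick lying on the bench between the robot and the box

How it is judged:
On the way, in this order (a step that is already met when the one before it is completed fails the run):
1. the wide rocker is pressed fully on (value of joint wide_rocker above 0.32 rad), for 0.1 s.
2. the narrow rocker is pressed fully on (value of joint narrow_rocker above 0.32 rad), for 0.1 s.
3. the large button is pushed in (value of joint large_button above 0.0045 m), for 0.2 s.
At the end, for the whole second after the job is handed in: both rockers on (beyond 0.32 of 0.4 rad) and the large button held in by the fingers (at least 4.5 of 6 mm, more than 1 N), the small button out (value of joint each of wide_rocker, narrow_rocker above 0.32 rad and value of joint large_button above 0.0045 m and contact force between the fingers and large_button above 1 N and value of joint small_button below 0.002 m); the arm keeps its last pose, push and grip.
It fails at once if the narrow rocker is pressed before the wide one is on (value of joint narrow_rocker above 0.2 rad and value of joint wide_rocker below 0.3 rad).
It fails at once if the large button is pressed (over 3 mm) before both rockers are on (value of joint large_button above 0.003 m and value of joint any of wide_rocker, narrow_rocker below 0.3 rad).
It fails at once if the small button is pressed (over 3 mm) (value of joint small_button above 0.003 m).
It fails at once if the jar, the die or the screwdriver is lifted, carried or shifted by more than 20 mm (distance of any of jar_mid, die_mid, driver_mid from where it was at the start of the episode above 0.02 m).
It also fails if it takes over 35 s, if anything falls off the work surface, if the arm or the gripper's body presses on something with over 40 N, if the wrist force passes 120 N, or if a joint passes its speed limit or range.

## Working session

There is one attempt and no reset: what is moved stays moved. The work goes in short steps, Python scripts to look and compute and a shell command to move; the robot and the scene stay as the last step left them, time stands still between calls to the robot, and variables do not carry over. Pictures are saved under pics/ and viewed, at most 13 in all, crops included, and the job is handed in when it is done.

```bash
mkdir -p pics; ls
python3 - <<'E'
from cell import arm
import cv2,json
s=arm.read_state();print({k:s[k] for k in('time','eef_pos','tcp_rot','width','ft_force')},arm.tip_extent)
for n in('top','side'):
    d=arm.snapshot(n);cv2.imwrite(f'pics/{n}0.png',d['img']);print(n,d['intrinsics'],d['origin'],d['orientation'],d.keys())
E
```

```text
pics
{'time': 0.0, 'eef_pos': array([0.2356214 , 0.52383724, 0.17551789]), 'tcp_rot': array([ 2.09827441e-01,  9.77738027e-01, -8.45806896e-04, -2.83307948e-04]), 'width': 0.9988090494702869, 'ft_force': array([ 0.21880633, -0.45475827, -0.31570145])} 0.008
top [[448.72660455   0.         323.27369429]
 [  0.         448.72660455 191.28652522]
 [  0.           0.           1.        ]] [0.46110433 0.1097422  1.02991086] [-0.01521021  0.01022196  0.70946136 -0.70450602] dict_keys(['img', 'intrinsics', 'origin', 'orientation'])
side [[362.27620315   0.         315.75986765]
 [  0.         362.27620315 198.58593792]
 [  0.           0.           1.        ]] [0.27759752 0.45164642 0.57562366] [-0.10112743  0.32609168  0.8899393  -0.30239957] dict_keys(['img', 'intrinsics', 'origin', 'orientation'])
```

View pics/top0.png

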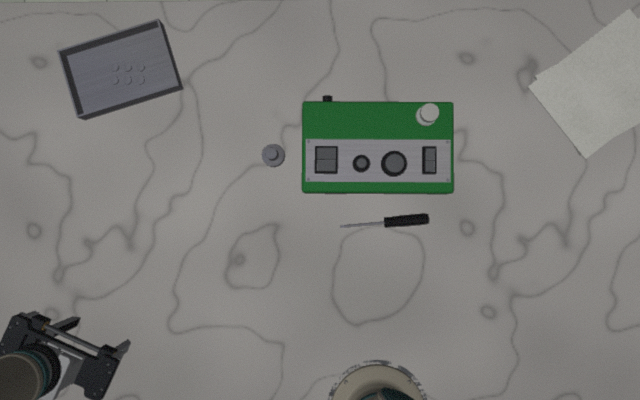

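View pics/side0.png

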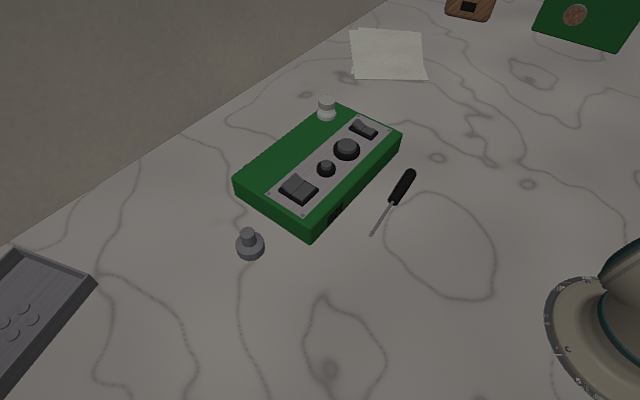

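The top view has image up = +x and left = +y. Left to right it shows the wide rocker (326,159), small button (361,163), large button (394,163) and narrow rocker (430,160). The jar is at (428,114), the die at (273,155) and the screwdriver at about (385,221). The side view confirms the same order.

```bash
cat > h.py <<'E'
import numpy as np,cv2
from cell import arm
from scipy.spatial.transform import Rotation as R
def ray(d,u,v):
    K=d['intrinsics'];p=np.array([(u-K[0,2])/K[0,0],-(v-K[1,2])/K[1,1],-1.])
    return np.array(d['origin']),R.from_quat(d['orientation']).apply(p)
def onz(d,uv,z):
    o,r=ray(d,*uv);return o+r*(z-o[2])/r[2]
def proj(d,P):
    c=R.from_quat(d['orientation']).inv().apply(np.array(P)-d['origin']);K=d['intrinsics']
    return np.array([K[0,2]-K[0,0]*c[0]/c[2],K[1,2]+K[1,1]*c[1]/c[2]])
E
python3 - <<'E'
from h import *
d=arm.snapshot('top');im=d['img'];hsv=cv2.cvtColor(im,cv2.COLOR_BGR2HSV)
g=cv2.inRange(hsv,(45,90,40),(80,255,255))
c=max(cv2.findContours(g,0,1)[0],key=cv2.contourArea);print('box',cv2.minAreaRect(c),cv2.boundingRect(c))
print('corner',[onz(d,p,.065).round(4) for p in cv2.boxPoints(cv2.minAreaRect(c))])
roi=np.zeros(im.shape[:2],np.uint8);roi[142:180,308:447]=1
m=(hsv[...,2]<105).astype(np.uint8)*roi
n,l,st,ce=cv2.connectedComponentsWithStats(m)
for i in range(1,n):
    if st[i,4]>50:
        cc=cv2.minAreaRect(cv2.findContours((l==i).astype(np.uint8),0,1)[0][0]);print(st[i],ce[i].round(1),cc,onz(d,cc[0],.073).round(4),onz(d,cc[0],.077).round(4))
s=arm.snapshot('side')
A=cv2.resize(im[135:195,300:460],None,fx=5,fy=5,interpolation=2)
B=cv2.resize(s['img'][95:225,250:410],None,fx=4.4,fy=4.4,interpolation=2)[:,:800]
cv2.imwrite('pics/c.png',np.vstack([A,np.pad(cv2.resize(B,(369,300)),((0,0),(0,431),(0,0)))]))
E
```

```text
box ((377.0, 146.5), (91.0, 150.0), 90.0) (302, 101, 151, 92)
corner [array([0.6921, 0.1612, 0.065 ]), array([ 0.6893, -0.1633,  0.065 ]), array([ 0.4923, -0.16  ,  0.065 ]), array([0.4946, 0.1622, 0.065 ])]
[314 146  24  28 657] [325.8 159.6] ((325.5, 159.5), (27.0, 23.0), 90.0) [0.5636 0.1111 0.073 ] [0.5631 0.1111 0.077 ]
[422 146  15  29 432] [429. 160.] ((429.0, 160.0), (28.0, 14.0), 90.0) [ 0.5608 -0.1099  0.073 ] [ 0.5604 -0.109   0.077 ]
[381 150  27  27 556] [393.6 163.3] ((394.0, 163.0), (26.0, 26.0), 0.0) [ 0.555  -0.0351  0.073 ] [ 0.5546 -0.0345  0.077 ]
[352 154  19  19 263] [360.9 163.3] ((360.75, 163.25001525878906), (16.970561981201172, 17.677669525146484), 45.0) [0.555  0.0359 0.073 ] [0.5546 0.0362 0.077 ]
```

View pics/c.png

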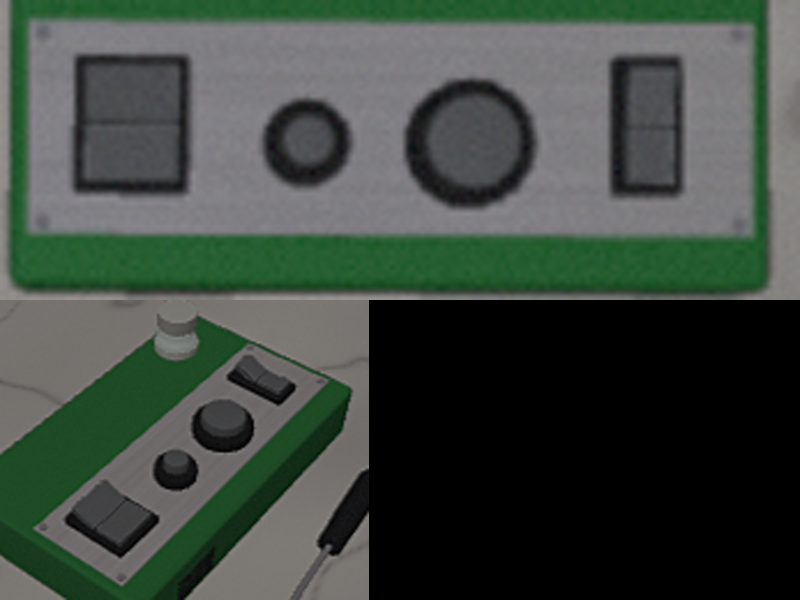

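Box yaw is about −0.01 rad and the control spacing is about 74 mm, so the measurements agree with the given sizes. The row lies at x≈0.559, with pads at x≈0.576. Next I close the fingers and turn the tool.

```bash
python3 -m creep '[0,0,0,-0.14, 0,0,0,-0.14, 0,0,0,-0.14, 0,0,0,0, 0,0,0,0]' 1 20
python3 -m creep '[-30,-40,0,0, -30,-40,0,0, -30,-40,0,0, -30,-40,0,0, -30,-40,0,0]'
python3 -c "
from h import *
s=arm.read_state();print(s['eef_pos'],R.from_quat(s['tcp_rot']).as_matrix().round(3),s['width'],s['q'])"
```

```text
time: 0.7
eef_pos: [0.2359, 0.5243, 0.1763]
tcp_rot: [0.003, 1.0, -0.0, -0.0]
ft_force: [0.9, 0.2, 0.5]
width: 0.614
gripper_force: 0.0
time: 1.2
eef_pos: [0.3863, 0.3224, 0.1765]
tcp_rot: [0.002, 1.0, 0.0, 0.0]
ft_force: [0.7, 0.1, 1.0]
width: 0.187
gripper_force: 0.0
[0.38626029 0.3224275  0.17653599] [[-1.     0.005  0.001]
 [ 0.005  1.     0.   ]
 [-0.001  0.    -1.   ]] 0.18731103598117207 [ 5.57176430e-01  1.66854458e-01  1.65160184e+00  2.35420046e-05
  1.32239925e+00 -1.00881506e+00]
```

```bash
python3 -m creep '[-38,-42,0,0, -38,-42,0,0, -38,-42,0,0, -38,-42,0,0, -38,-43,10,0]'
python3 -m creep '[0,0,20,0, 0,0,15,0, 0,0,8,0, 0,0,0,0, 0,0,0,0]'
python3 - <<'E'
from h import *
p=arm.read_state()['eef_pos'];print(p)
t=arm.snapshot('top');s=arm.snapshot('side')
u=proj(s,p+[0,0,-.008]);print(u,proj(t,p+[0,0,-.008]))
x,y=map(int,u);c=s['img'][y-60:y+40,x-60:x+60];cv2.imwrite('pics/d.png',cv2.resize(c,None,fx=5,fy=5,interpolation=2))
E
```

```text
time: 1.7
eef_pos: [0.5539, 0.1367, 0.1689]
tcp_rot: [0.003, 1.0, 0.0, 0.002]
ft_force: [0.8, 0.5, 1.3]
width: 0.001
gripper_force: 0.0
time: 2.2
eef_pos: [0.5519, 0.1387, 0.1253]
tcp_rot: [0.001, 1.0, 0.0, 0.0]
ft_force: [0.0, -0.1, -1.0]
width: 0.005
gripper_force: 0.0
[0.55190459 0.13871517 0.12534916]
[293.84203034 184.10173334] [311.97744513 162.98343943]
```

View pics/d.png

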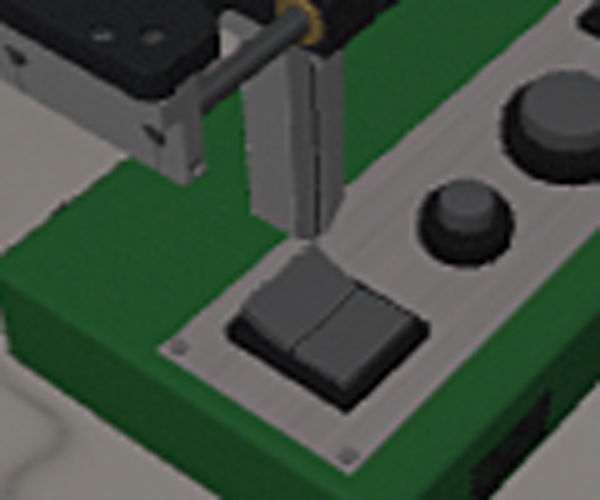

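Run:
```python
from h import *
s=arm.snapshot('side');t=arm.snapshot('top');st=arm.read_state();print(st['eef_pos'],st['q'])
for n,P in dict(wpad=(.576,.111,.083),wcen=(.56,.111,.077),small=(.558,.036,.083),large=(.558,-.035,.083),narrow=(.56,-.109,.077)).items(): print(n,proj(s,P).round(1),proj(t,P).round(1))
x,y=map(int,proj(s,st['eef_pos']));print(x,y)
a=s['img'][y-85:y+45,x-70:x+90].copy();
b=t['img'][90:190,270:400]
cv2.imwrite('pics/e.png',np.hstack([cv2.resize(a,(400,325),interpolation=2),cv2.resize(b,(400,325),interpolation=2)]))
```

```text
[0.55216361 0.1387159  0.12575613] [ 1.23879988e-01  2.98804188e-01  1.60149495e+00  6.47325048e-05
  1.23938522e+00 -1.44449932e+00]
wpad [293.8 181.9] [325.5 153.1]
wcen [300.7 188. ] [325.6 161. ]
small [325.7 163.6] [361.  161.3]
large [346.3 144.2] [394.6 161.1]
narrow [364.6 127.8] [429.  160.2]
293 180
```

View pics/e.png

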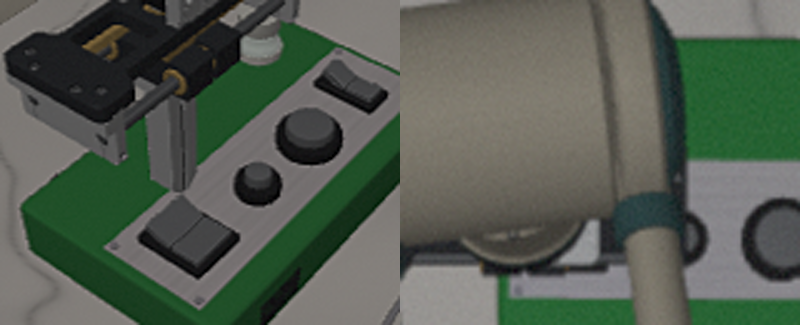

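Run:
```python
from h import *
s=arm.snapshot('side');t=arm.snapshot('top')
for dx in(-8,8):
  for dy in(-12,12):
    P=[.552+dx/1e3,.1387+dy/1e3,.1175];u=proj(s,P);print(dx,dy,u.round(1),((u-[223,95])*2.5).round())
for z in(.1175,.125,.13,.14,.15): print(z,onz(s,(295,170),z).round(4))
P0=np.array([.2356,.5238,.1755]);
for dy in(-.047,.047):
  Q=P0+dy*np.array([.41,.912,0])-[0,0,.008];print('start fing',proj(t,Q).round(1),proj(t,Q+[0,0,.09]).round(1))
im=cv2.imread('pics/top0.png')[280:400,0:160];cv2.imwrite('pics/f.png',cv2.resize(im,None,fx=5,fy=5,interpolation=2)[:600,:800])
```

```text
-8 -12 [301.9 182.1] [197. 218.]
-8 12 [292.9 190.4] [175. 238.]
8 -12 [294.6 177.8] [179. 207.]
8 12 [285.7 186. ] [157. 227.]
0.1175 [0.5715 0.1116 0.1175]
0.125 [0.5667 0.1172 0.125 ]
0.13 [0.5635 0.1209 0.13  ]
0.14 [0.5571 0.1283 0.14  ]
0.15 [0.5506 0.1358 0.15  ]
start fing [132.7 337.2] [110.  352.5]
start fing [ 88.2 317. ] [ 60.3 329.9]
```

View pics/f.png

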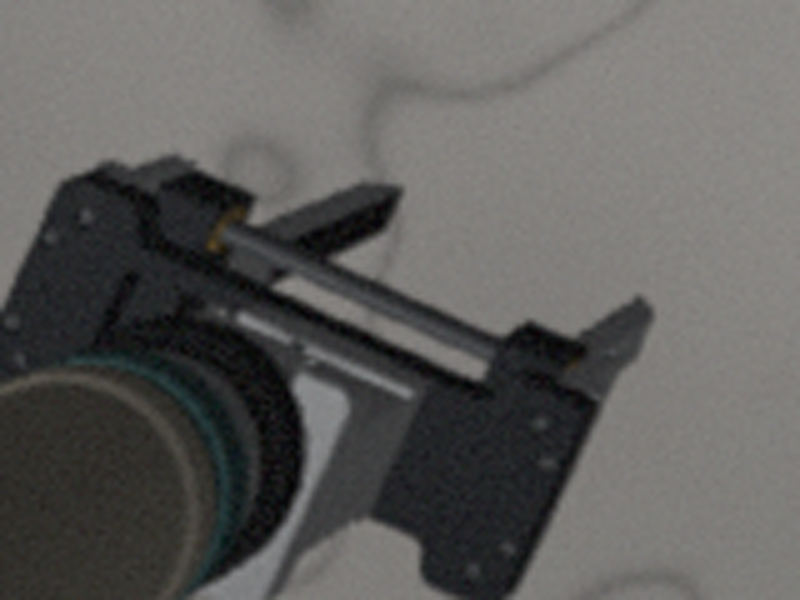

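The box points project correctly in both views, but the fingertips appear about 25 mm higher than the state says. The tip shows at pixel (295,171) in the side view against a predicted (294,184), and the start top view agrees. I'll go over the pad, descend carefully and look again.

```bash
python3 -m creep '[-12,-14,0,0, -13,-14,0,0, 0,0,12,0, 0,0,13,0, 0,0,0,0]'
python3 - <<'E'
from h import *
s=arm.snapshot('side');st=arm.read_state();p=st['eef_pos'];print(p)
u=proj(s,p-[0,0,.008]);print(u)
x,y=map(int,u);print(x-40,y-50);c=s['img'][y-50:y+30,x-40:x+40];cv2.imwrite('pics/g.png',cv2.resize(c,None,fx=7,fy=7,interpolation=2))
for z in (-.008,.01,.02): print(z,(proj(s,p+[0,0,z])-[x-40,y-50])*7)
E
```

```text
time: 3.0
eef_pos: [0.5741, 0.1099, 0.0967]
tcp_rot: [0.002, 1.0, -0.0, -0.003]
ft_force: [-0.0, 0.3, 0.1]
width: 0.005
gripper_force: 0.0
[0.57480404 0.11012165 0.09773809]
[294.53105183 179.39685825]
254 129
-0.008 [283.71736281 352.77800778]
0.01 [281.76600527 304.74195423]
0.02 [280.64557902 277.16071679]
```

View pics/g.png

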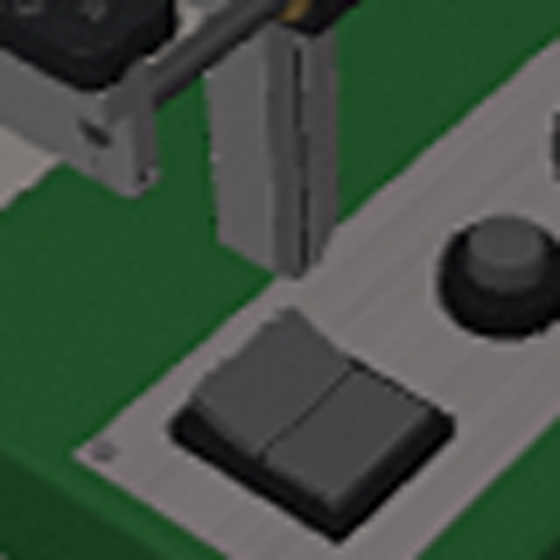

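The finger's lower end shows at about (275,255) in the crop, right above the raised pad and around 40 mm up. xy looks consistent, so the tip really is higher than stated. I'll descend watching the force.

```bash
python3 -m creep '[-1,1,4,0, 0,0,4,0, 0,0,4,0, 0,0,3,0, 0,0,0,0]'
```

```text
time: 3.55
eef_pos: [0.5772, 0.1113, 0.0843]
tcp_rot: [0.001, 1.0, -0.0, -0.0]
ft_force: [-0.6, 0.4, 0.3]
width: 0.005
gripper_force: 0.0
```

```bash
python3 -m creep '[0,0,3,0, 0,0,3,0, 0,0,2,0, 0,0,2,0, 0,0,0,0]'
python3 - <<'E'
from h import *
s=arm.snapshot('side');st=arm.read_state();p=st['eef_pos'];print(p)
u=proj(s,p-[0,0,.008]);x,y=map(int,u);c=s['img'][y-60:y+30,x-40:x+40];cv2.imwrite('pics/h.png',cv2.resize(c,None,fx=6,fy=6,interpolation=2))
E
```

```text
time: 4.05
eef_pos: [0.5773, 0.1112, 0.0744]
tcp_rot: [0.001, 1.0, 0.0, -0.0]
ft_force: [0.6, 0.8, 0.2]
width: 0.005
gripper_force: 0.0
[0.57751041 0.11123089 0.07461908]
```

View pics/h.png

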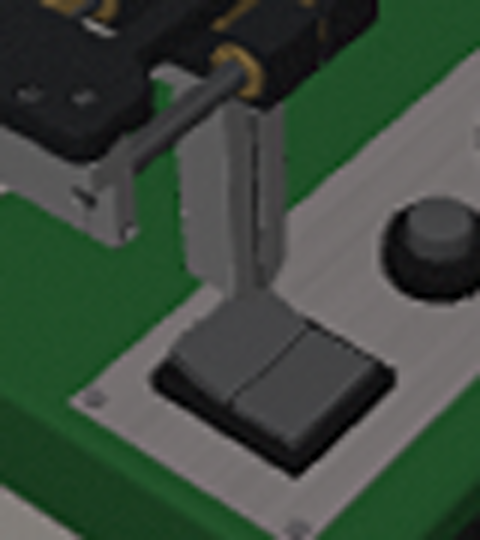

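At TCP z=0.0745 there is no contact, and the tip shows just above the raised pad. That confirms the offset, so I keep descending.

```bash
python3 -m creep '[0,0,3,0, 0,0,3,0, 0,0,2,0, 0,0,2,0, 0,0,0,0]'
```

```text
time: 4.6
eef_pos: [0.5773, 0.1112, 0.0644]
tcp_rot: [0.001, 1.0, 0.0, -0.0]
ft_force: [-0.8, 0.2, 0.5]
width: 0.001
gripper_force: 0.0
```

```bash
python3 -m creep '[0,0,2,0, 0,0,2,0, 0,0,2,0, 0,0,0,0, 0,0,0,0]'
```

```text
time: 5.1
eef_pos: [0.5775, 0.1112, 0.0587]
tcp_rot: [0.001, 1.0, 0.0, -0.0]
ft_force: [-0.1, -0.7, -0.3]
width: 0.002
gripper_force: 0.0
```

```bash
python3 -m creep '[0,0,1,0, 0,0,1,0, 0,0,1,0, 0,0,0,0, 0,0,0,0]'
```

```text
time: 5.6
eef_pos: [0.5779, 0.1113, 0.056]
tcp_rot: [0.001, 1.0, 0.0, 0.0]
ft_force: [-0.5, 1.6, 1.6]
width: 0.007
gripper_force: 0.7
```

```bash
python3 -m creep '[0,0,1,0, 0,0,1,0, 0,0,1,0, 0,0,0,0, 0,0,0,0]'
```

```text
time: 6.1
eef_pos: [0.5778, 0.1113, 0.0528]
tcp_rot: [0.001, 1.0, 0.0, 0.0]
ft_force: [0.4, 0.5, 2.5]
width: 0.003
gripper_force: 1.0
```

```bash
python3 -m creep '[0,0,1,0, 0,0,1,0, 0,0,1,0, 0,0,0,0, 0,0,0,0]'
```

```text
time: 6.6
eef_pos: [0.5774, 0.1112, 0.0496]
tcp_rot: [0.001, 1.0, 0.0, -0.0]
ft_force: [2.1, 0.1, 2.4]
width: 0.006
gripper_force: 1.0
```

```bash
python3 -m creep '[0,0,1,0, 0,0,1,0, 0,0,0,0, 0,0,0,0, 0,0,0,0]'
```

```text
time: 7.1
eef_pos: [0.5776, 0.1112, 0.0482]
tcp_rot: [0.001, 1.0, 0.0, 0.0]
ft_force: [0.7, -0.0, 5.0]
width: 0.006
gripper_force: 2.6
```

```bash
python3 -m creep '[0,0,1,0, 0,0,1,0, 0,0,0,0, 0,0,0,0, 0,0,0,0]'
```

```text
time: 7.6
eef_pos: [0.5777, 0.1113, 0.048]
tcp_rot: [0.001, 1.0, 0.0, 0.001]
ft_force: [-3.2, -0.4, 14.6]
width: 0.006
gripper_force: 7.5
```

```bash
python3 -m creep '[0,0,-20,0, 0,0,-20,0, 0,-30,0,0, 0,-45,0,0, 0,-45,0,0]'
python3 -m creep '[1,-45,0,0, 1,-40,0,0, 0,-15,0,0, 0,0,0,0, 0,0,0,0]'
python3 - <<'E'
from h import *
s=arm.snapshot('side');st=arm.read_state();p=st['eef_pos'];print(p)
print(proj(s,p+[0,0,.029]),proj(s,[.5755,-.1095,.083]))
c=s['img'][75:215,250:410];cv2.imwrite('pics/i.png',cv2.resize(c,None,fx=4.2,fy=4.2,interpolation=2))
E
```

```text
time: 8.1
eef_pos: [0.5755, -0.0092, 0.085]
tcp_rot: [0.0, 1.0, 0.0, -0.002]
ft_force: [0.3, 0.2, -0.2]
width: 0.006
gripper_force: 0.0
time: 8.6
eef_pos: [0.5742, -0.1074, 0.0851]
tcp_rot: [0.002, 1.0, 0.001, -0.001]
ft_force: [0.6, -0.1, 0.2]
width: 0.003
gripper_force: 0.0
[ 0.57438989 -0.10700212  0.08531851]
[360.40566096 111.40472905] [358.97517725 122.64648833]
```

View pics/i.png

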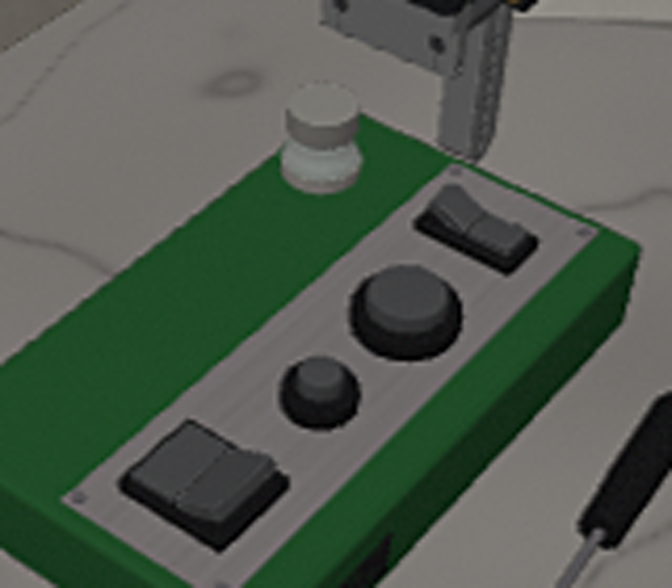

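The wide rocker is now fully on: its near half is raised at crop (235,490). The jar and buttons are untouched, and the fingertips hang above the narrow rocker's raised half. Now I press that.

```bash
python3 -m creep '[-1,-2,6,0, 0,0,7,0, 0,0,7,0, 0,0,4,0, 0,0,0,0]'
```

```text
time: 9.15
eef_pos: [0.5753, -0.1102, 0.0607]
tcp_rot: [0.001, 1.0, 0.0, -0.001]
ft_force: [-1.0, 0.4, 0.0]
width: 0.003
gripper_force: 0.0
```

```bash
python3 -m creep '[0,0,2,0, 0,0,2,0, 0,0,2,0, 0,0,1,0, 0,0,0,0]'
```

```text
time: 9.65
eef_pos: [0.5767, -0.1109, 0.0552]
tcp_rot: [0.001, 1.0, -0.0, 0.001]
ft_force: [1.1, -0.5, 1.6]
width: 0.007
gripper_force: 0.9
```

```bash
python3 -m creep '[0,0,2,0, 0,0,2,0, 0,0,1,0, 0,0,1,0, 0,0,0,0]'
```

```text
time: 10.15
eef_pos: [0.576, -0.1109, 0.0486]
tcp_rot: [0.001, 1.0, -0.0, -0.0]
ft_force: [1.2, -0.7, 1.3]
width: 0.001
gripper_force: 1.1
```

```bash
python3 -m creep '[0,0,1,0, 0,0,1,0, 0,0,0,0, 0,0,0,0, 0,0,0,0]'
```

```text
time: 10.65
eef_pos: [0.576, -0.1109, 0.0481]
tcp_rot: [0.001, 1.0, -0.0, 0.0]
ft_force: [-0.9, -0.1, 9.2]
width: 0.007
gripper_force: 4.8
```

Bottomed at the same height with 9 N. Next I lift, move over the large button and verify.

```bash
python3 -m creep '[0,0,-19,0, 0,0,-19,0, 6,26,0,0, 6,25,0,0, 6,25,0,0]'
python3 -m creep '[0,0,5,0, 0,0,0,0, 0,0,0,0, 0,0,0,0, 0,0,0,0]'
python3 - <<'E'
from h import *
s=arm.snapshot('side');st=arm.read_state();p=st['eef_pos'];print(p)
c=s['img'][75:215,250:410];cv2.imwrite('pics/j.png',cv2.resize(c,None,fx=4.2,fy=4.2,interpolation=2))
E
```

```text
time: 11.15
eef_pos: [0.556, -0.0339, 0.0839]
tcp_rot: [0.002, 1.0, 0.0, -0.002]
ft_force: [0.2, -0.3, 0.5]
width: 0.002
gripper_force: 0.0
time: 11.65
eef_pos: [0.5584, -0.0356, 0.0797]
tcp_rot: [0.002, 1.0, -0.0, -0.0]
ft_force: [0.4, 1.2, 0.7]
width: 0.007
gripper_force: 0.0
[ 0.55834667 -0.03544311  0.07971566]
```

View pics/j.png

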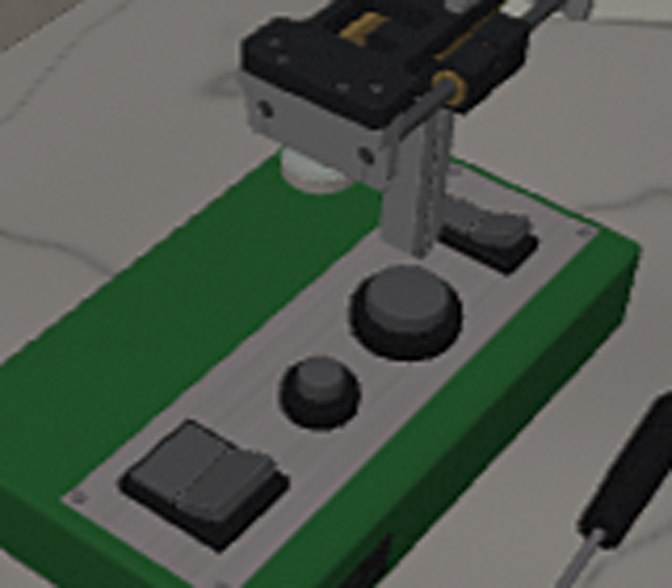

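The narrow rocker is on (near half raised at crop (500,225)), and the tip is centred above the large button at (408,298). I push it in.

```bash
python3 -m creep '[0,0,7,0, 0,0,7,0, 0,0,6,0, 0,0,3,0, 0,0,0,0]'
```

```text
time: 12.2
eef_pos: [0.5577, -0.0347, 0.0563]
tcp_rot: [0.001, 1.0, 0.0, -0.001]
ft_force: [-1.1, -0.1, 2.7]
width: 0.002
gripper_force: 1.2
```

```bash
python3 -m creep '[0,0,2,0, 0,0,2,0, 0,0,2,0, 0,0,2,0, 0,0,0,0]'
```

```text
time: 12.7
eef_pos: [0.558, -0.0347, 0.0518]
tcp_rot: [0.001, 1.0, -0.0, 0.0]
ft_force: [-6.8, 0.6, 20.5]
width: 0.007
gripper_force: 10.2
```

Run:
```python
from h import *
s=arm.snapshot('side');st=arm.read_state();print(st['eef_pos'],st['ft_force'],st['wrist_torque'])
c=s['img'][75:215,250:410];cv2.imwrite('pics/k.png',cv2.resize(c,None,fx=4.2,fy=4.2,interpolation=2))
```

```text
[ 0.55802769 -0.03471318  0.05184046] [-5.81778944  0.88460112 19.983397  ] [0.12271736 1.31701614 0.02433141]
```

View pics/k.png

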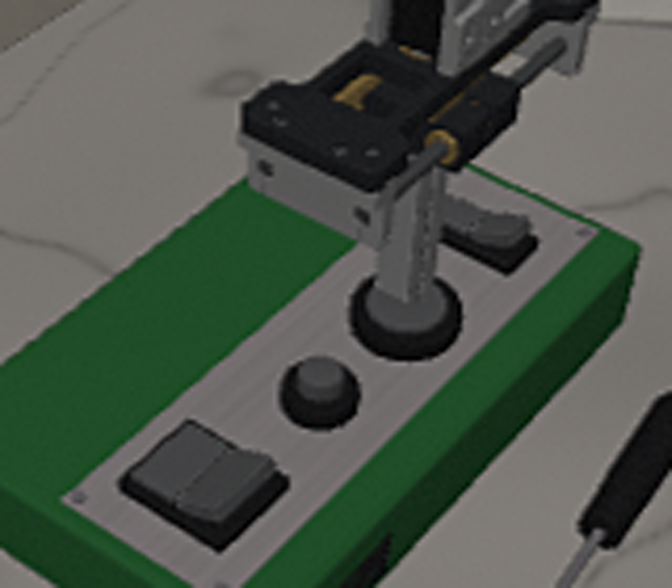

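The button shows flush with its collar, with the tip on its cap and a rigid 20 N, so it is fully in. Both rockers are on and the small button is out. I hold and hand in.

```bash
python3 -m creep '[0,0,0,0, 0,0,0,0, 0,0,0,0, 0,0,0,0, 0,0,0,0]' && python3 -c "
from cell import arm
print(arm.hand_in())"
```

```text
time: 13.25
eef_pos: [0.558, -0.0348, 0.0519]
tcp_rot: [0.001, 1.0, -0.0, 0.001]
ft_force: [-5.5, 0.5, 19.5]
width: 0.003
gripper_force: 10.0
the job is handed in; nothing more can be done
None
```

I pressed the wide rocker and then the narrow one fully on, and handed the job in at 13.25 s with the fingers still holding the large button fully in at about 20 N. The small button was never pressed and nothing loose appeared to move; the hand-in returned no verdict.

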